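Set a sliding cabinet door's stop short of its tight spot

ROBOT

A 6-joint arm with a two-finger parallel gripper is mounted at the origin on the work surface. World frame = base frame: x ahead of the robot, y to its left, z up, the work surface at z = 0. Lengths are in m, angles in rad, forces in N, time in s.
With the tool pointing down it reaches from about 0.375 to 0.975 m from the base axis. Payload 3.8 kg.
Tool frame: the origin (TCP) lies midway between the tips of the shut fingers; the grasp point (between the pads) lies 19 mm behind it; z points along the fingers, y is the direction in which the jaws open and shut (so a half turn about z gives the same grasp; the last joint's range is limited). The gripper opens to 85 mm and grips with 20 to 120 N. Pads are 22 mm wide; open, the fingers measure 114 mm over their backs; the gripper's body (76 mm by 85 mm) begins 54 mm behind the grasp point. The pads swing forward as they close: fully open they stand 13 mm farther back than shut.
Start: joints at [-1.362, 0.264, 1.604, -0, 1.274, -0.037], TCP at [0.164, -0.655, 0.231] pointing down, gripper open.
Joint ranges: [-2.63, 2.63], [-0.94, 2.18], [0.31, 2.57], [-1.31, 4.45], [0, 2.66], [-2.55, 2.55]. Speed limits (rad/s): [2.57, 2.57, 3.14, 3.14, 3.14, 3.14].

INTERFACE

Orientations are given as a rotation vector (axis times angle).
In Python, from workcell import bot gives the robot as it stands.
- The arm moves only by the shell command python3 -m inch 'ROWS' [FORCE]. ROWS is JSON, a list of rows, each an object of numbers: "dx", "dy", "dz": the shift along the tool's x, y, z in m; "ax", "ay", "az": the turn, a rotation vector about the tool's x, y, z in degrees; "fingers": the opening, from -1 (shut) to 1 (fully open). A call has 1 to 20 rows; each row is the pose to reach, as a shift and turn from the pose measured when the call began, along the tool's axes at that moment; what a row does not reach only later rows make up. A row lasts 1/8 s, in which the tool goes at most 62.5 mm and 10.7 degrees, less where a joint would pass 70% of its speed; a pose out of reach is approached as far as the arm can. A call with a gripper value outside its range is refused whole. The fingers move at their own pace and stop on an object; FORCE is the grip in N (left out, the last holds). Time passes only in rows, so rows that repeat a pose let the fingers close. It gives the time, the measured TCP pose, the force and the opening at its end, in the units of the state.
- bot.read_state(): the state, without advancing time (a new reading comes with each control period).
- bot.read_camera(name): name is "scene" or "top" or "wrist"; returns (picture, depth): 420x560x3 uint8, blue, green, red; 420x560 float32, m along the optical axis (not along the pixel's ray), 0 where there is no reading.
- bot.get_calibration(name): a dict with "intrinsics" (3x3 intrinsics, pixels), "view" (4x4, takes a point from world to camera coordinates). Camera axes: x right, y down, z forward; pixel columns grow to the right and rows downward; lengths in m; the calibration is good to about 2 mm. A picture is of the moment at which its call begins: read the wrist's pose just before it. get_calibration takes no time and is no camera call; for the wrist camera it gives the pose at the moment of the call.
- bot.finish_job(): hands the job in, once; it reports no verdict.
Trained networks look in the newest picture that a camera, given by its name, has taken for a name from the list of things; names that differ only in an ending like _2 or _b are one class to them, and where a whole thing is asked for, a point or a joint stands for the part that bears it (a point fixed in the world has none). Each returns a list of dicts, best first, with "p" (0 to 1); they miss things now and then, are a little off and sometimes report something else, mostly with a low value. They report only what shows in the picture. A call takes as long as a camera call.
- bot.masks_of(camera, thing): "region" (420x560 bool, what is visible of it) and "box" ([left, top, right, bottom] in pixels, round what is visible of it).
The state is a dict: "time": time; "q": joint angles; "joint_vel": joint speeds; "joint_torque": joint torques, N m; "tool_pos": TCP position; "tcp_rot": TCP orientation; "wrist_force": force on the tool from outside, world axes, zero at the start; "torque": the same for the moment, N m; "width": opening from 0.0 (shut) to 1.0 (fully open).
Only numpy, scipy, OpenCV 4.12 (cv2) and the standard library are available. Lean on these libraries where they do the work, as an engineer would, in place of code of your own. Each camera call takes 0.05 s, during which the arm holds its last target. There are 200 camera calls.

TASK

The front sliding door of this cabinet binds somewhere along its track. Slide it gently towards closed by its handle until you feel it tighten, without forcing it into the tight spot, then draw it back about 20 mm so that it runs free. Then slide the clip-on stop along the track right up against the door's leading edge, so that the door cannot be run into the tight spot again, and let go; leave the other things on the bench alone.

Things in the scene. Friction and masses are not known exactly. Their poses are not given: they have to be found in the camera images.
- case: Pale wooden wall cabinet lying on its back, doors up, fixed: 270 (x) by 620 (y) by 135 mm high; origin: centre of its underside. Long sides: 15 mm boards with a 10 mm wide aluminium track inside, flush with the top. Doors and stop run along its y. A rear door, lower in the track, is fixed over the +y half; the front door closes over the open -y half, towards the cabinet's -y.
- door (a joint): Front door's travel, m: 0 open, grows towards the cabinet's -y, 0.272 closed; starts at 0 to 0.04. Runs at 2 to 3 N and stays where left. From an unseen place between 0.09 and 0.165 the track pinches it: the push rises by about 1.2 N per mm. A rise of 4 to 8 N over the running drag shows the tight spot; 16 N is forcing. It stays wedged when let go and pulls out with less force.
- door_handle (a point): Middle of the front door's handle bar: a steel D handle, bar 10 mm thick and 96 mm long along the cabinet's x, its axis 35 mm above the door's face, 50 mm behind the door's leading edge. The front door is a plywood panel 310 mm (along y) by 234 by 9 mm; its upper face lies 131 mm above the bench.
- door_edge (a point): Point on the front door's leading (-y) edge, half-way through its thickness, 106 mm from the cabinet's middle line towards the cabinet's -x: where the stop meets it.
- stop (a joint): Clip-on stop, travel along the track in m towards the cabinet's -y, with the same zero as the door: when it equals the door's value, stop and door touch. It starts at 0.205 to 0.245, beyond the tight spot. It needs about 2 N to slide, stays where it is left, and does not feel the tight spot.
- stop_grip (a point): Where to grip the stop, 10 mm below the top of its tab. The grey plastic stop sits on the cabinet's long side at -x, nearer the robot: a saddle 29 (x) by 30 (y) by 6 mm high on the 135 mm high side, an upright ribbed tab 12 mm thick (x), 30 mm long (y), its top 173 mm above the bench, and a tongue down inside the track, in the path of the door's edge.
- stop_face (a point): Centre of the stop's tongue face towards the door (+y), at the height of the door's edge and in line with door_edge; 15 mm from the stop's middle along y.
- glue_bottle: Bystander: white glue bottle, 64 mm across, 190 mm high, standing; origin at its foot.
- offcut: Bystander: softwood offcut 90 by 45 by 45 mm; origin at the centre of its underside.
- drill: Bystander: cordless drill standing on its battery, 115 mm by 75 mm foot, about 205 mm high; origin at the centre of its foot.
- tape_measure: Bystander: tape measure, 72 by 66 by 38 mm, lying; origin at the centre of its underside.

How it is judged:
On the way, in this order (a step that is already met when the one before it is completed fails the run):
1. the door has been slid along until it tightens in the tight spot (contact force between door_corner and pinch_lip_c0 above 3 N), for 0.05 s.
2. the door has been drawn back out of the tight spot, its edge 3 to 32 mm short of where it begins to rub (y of pinch_lip_c0 in the frame of door_edge between -0.0486 and -0.0196 m), for 0.2 s.
3. the stop has been slid up to the door's leading edge, within 3 mm, with the door still backed off (all of step 2 and y of stop_face in the frame of door_edge above -0.003 m), for 0.2 s.
At the end, for the whole second after the job is handed in: The door stands free with its leading edge 3 to 32 mm short of the place where it begins to rub, the stop stands against that edge (gap under 3 mm), and both are at rest and let go (all of step 3 and contact force between door_corner and pinch_lip_c0 below 0.5 N and velocity of joint door between -0.005 and 0.005 m/s and velocity of joint stop between -0.005 and 0.005 m/s); the robot touches nothing.
It fails at once if the door is forced into the tight spot (about 16 N more than its running drag) (contact force between door_corner and pinch_lip_c0 above 24 N).
It fails at once if a bystander is moved by more than 20 mm (distance of any of glue_bottle, offcut, drill, tape_measure from where it was at the start of the episode above 0.02 m).
It also fails if it takes over 58 s, if anything falls off the work surface, if the arm or the gripper's body presses on something with over 40 N, if the wrist force passes 120 N, or if a joint passes its speed limit or range.

## Working session

There is one attempt and no reset: what is moved stays moved. The work goes in short steps, Python scripts to look and compute and a shell command to move; the robot and the scene stay as the last step left them, time stands still between calls to the robot, and variables do not carry over. Pictures are saved under pics/ and viewed, about 8 in all and at most 12, crops included, and the job is handed in when it is done.

```bash
ls; mkdir -p pics
cat > h.py <<'E'
import numpy as np, cv2
from workcell import bot
from scipy.spatial.transform import Rotation as R
def cloud(name,depth):
    c=bot.get_calibration(name);K=np.array(c["intrinsics"]);V=np.array(c["view"])
    v,u=np.indices(depth.shape)
    P=np.stack([(u-K[0,2])/K[0,0]*depth,(v-K[1,2])/K[1,1]*depth,depth],-1)
    W=(P-V[:3,3])@V[:3,:3]
    W[depth<=0]=np.nan
    return W
E
python3 - <<'E'
from h import *
for n in ["scene","top"]:
    im,d=bot.read_camera(n); cv2.imwrite(f"pics/{n}0.png",im); np.save(n+".npy",cloud(n,d))
    for t in ["case","door","door_handle","stop","glue_bottle","drill","offcut","tape_measure"]:
        for m in bot.masks_of(n,t)[:1]:
            W=np.load(n+".npy")[m["region"]]
            print(n,t,round(m["p"],2),m["box"],np.nanmedian(W,0).round(3),np.nanmin(W,0).round(3),np.nanmax(W,0).round(3))
s=bot.read_state();print(s)
E
```

```text
pics
scene case 0.93 [182.9, 188.8, 399.5, 302.8] [0.63  0.044 0.121] [ 0.349 -0.262 -0.007] [0.761 0.365 0.177]
scene door 0.82 [269.6, 195.9, 381.7, 262.5] [0.614 0.16  0.13 ] [0.488 0.005 0.006] [0.722 0.321 0.176]
scene door_handle 0.87 [269.3, 196.8, 381.8, 259.2] [0.614 0.16  0.13 ] [0.488 0.005 0.035] [0.721 0.319 0.176]
scene stop 0.63 [193.4, 200.6, 203.2, 217.7] [ 0.505 -0.214  0.143] [ 0.325 -0.249 -0.005] [ 0.521 -0.198  0.177]
scene glue_bottle 0.83 [398.1, 167.8, 423.6, 219.9] [0.492 0.463 0.109] [ 0.315  0.436 -0.003] [0.597 0.559 0.196]
scene drill 0.95 [403.2, 193.0, 476.8, 246.8] [0.622 0.494 0.144] [ 0.402  0.436 -0.008] [0.647 0.733 0.208]
scene offcut 0.73 [113.5, 224.1, 131.2, 255.4] [ 0.509 -0.461  0.042] [ 0.444 -0.497 -0.004] [ 0.545 -0.439  0.053]
scene tape_measure 0.91 [109.8, 253.1, 133.2, 283.7] [ 0.622 -0.46   0.035] [ 0.546 -0.509 -0.01 ] [ 0.657 -0.426  0.045]
top case 0.83 [166.0, 168.9, 353.0, 256.9] [0.609 0.05  0.129] [ 0.466 -0.265 -0.01 ] [0.756 0.364 0.179]
top door 0.92 [175.1, 174.9, 272.4, 247.8] [0.606 0.163 0.131] [ 0.49   0.003 -0.001] [0
[... 651 characters left out ...]
568 -0.506 -0.011] [ 0.656 -0.427  0.051]
{'time': 0.9, 'q': array([-1.36192298e+00,  2.63881618e-01,  1.60398336e+00, -2.86284446e-05,
        1.27369605e+00, -3.68895651e-02]), 'joint_vel': array([ 0.00220552,  0.001551  , -0.00066224,  0.00021234, -0.00078093,
       -0.00181651]), 'joint_torque': array([ 2.13124993e-03, -5.15047896e+01, -3.67731857e+01,  3.34375011e-05,
        6.89782773e-04, -1.31220449e-05]), 'tool_pos': array([ 0.16422185, -0.65472333,  0.23130112]), 'tcp_rot': array([ 3.11786847e+00,  3.85081600e-01, -3.85729622e-05]), 'wrist_force': array([-0.01660039, -0.86810915, -0.06608718]), 'torque': array([-0.0142395 , -0.00280046,  0.02658192]), 'width': 0.9986655495541835}
```

Run:
```python
from h import *
im=cv2.imread("pics/top0.png"); W=np.load("top.npy")
cv2.imwrite("pics/topc.png",cv2.resize(im[150:275,70:430],None,fx=2.2,fy=2.2,interpolation=cv2.INTER_CUBIC))
for n in ["top","scene"]:
    W=np.load(n+".npy");z=W[...,2]
    inb=(W[...,0]>.44)&(W[...,0]<.79)&(W[...,1]>-.3)&(W[...,1]<.4)
    c=W[inb&(z>.115)&(z<.19)][:,:2].astype(np.float32)
    r=cv2.minAreaRect(c);print(n,"case rect",r)
    h=W[inb&(z>.158)&(z<.19)&(W[...,1]>-.1)]
    print("handle",h.shape,h.mean(0),h.min(0),h.max(0),np.polyfit(h[:,0],h[:,1],1))
    s=W[inb&(z>.15)&(z<.19)&(W[...,1]<-.15)]
    print("stop",s.shape,s.mean(0),s.min(0),s.max(0))
```

```text
top case rect ((0.6115889549255371, 0.0489143431186676), (0.27322864532470703, 0.6218733191490173), 1.7948466539382935)
handle (93, 3) [0.60939623 0.05611024 0.16972007] [0.55900744 0.05159209 0.15988938] [0.66267255 0.06241017 0.17826955] [0.04082787 0.03122989]
stop (46, 3) [ 0.49653641 -0.2146194   0.16971957] [ 0.49075122 -0.23040032  0.1552863 ] [ 0.5040028  -0.19996851  0.1788872 ]
scene case rect ((0.6116644144058228, 0.05100610852241516), (0.2783844769001007, 0.6216046214103699), 2.0796093940734863)
handle (99, 3) [0.6164861  0.05781602 0.16898261] [0.56091642 0.05189513 0.16141386] [0.66519802 0.06441918 0.17628081] [0.02993573 0.03936106]
stop (76, 3) [ 0.50192634 -0.21323204  0.16516011] [ 0.49082836 -0.228067    0.15001789] [ 0.50874678 -0.19895881  0.17663681]
```

View pics/topc.png

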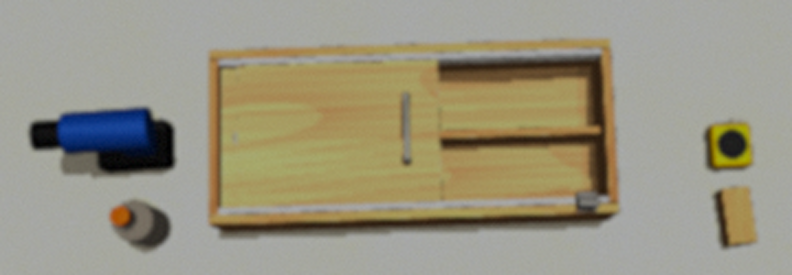

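```bash
cat >> h.py <<'E'
def to(p,yaw=None):
    s=bot.read_state();r=R.from_rotvec(s["tcp_rot"]);M=r.as_matrix()
    d=M.T@(np.array(p)-s["tool_pos"])
    print("t",round(s["time"],2),"pos",s["tool_pos"].round(4),"F",s["wrist_force"].round(2),"w",round(s["width"],3),"shift",d.round(4),
      "tool yaw",np.degrees(np.arctan2(M[1,0],M[0,0])).round(2), "tilt",np.degrees(np.arccos(-M[2,2])).round(2))
E
python3 -c "
from h import *
to([.613,.0565,.24])"
```

```text
t 0.9 pos [ 0.1642 -0.6547  0.2313] F [-0.02 -0.87 -0.07] w 0.999 shift [ 0.6083 -0.5807 -0.0087] tool yaw 14.08 tilt 0.0
```

```bash
python3 -m inch '[{"dx":0.043,"dy":-0.041,"dz":-0.008,"az":1},{"dx":0.086,"dy":-0.082,"dz":-0.008,"az":2},{"dx":0.129,"dy":-0.123,"dz":-0.008,"az":3},{"dx":0.172,"dy":-0.164,"dz":-0.008,"az":4},{"dx":0.215,"dy":-0.205,"dz":-0.008,"az":5},{"dx":0.258,"dy":-0.246,"dz":-0.008,"az":6},{"dx":0.301,"dy":-0.287,"dz":-0.008,"az":7},{"dx":0.344,"dy":-0.328,"dz":-0.008,"az":8},{"dx":0.387,"dy":-0.369,"dz":-0.008,"az":9},{"dx":0.43,"dy":-0.41,"dz":-0.008,"az":10},{"dx":0.473,"dy":-0.451,"dz":-0.008,"az":11},{"dx":0.516,"dy":-0.492,"dz":-0.008,"az":12},{"dx":0.559,"dy":-0.533,"dz":-0.008,"az":12.2},{"dx":0.608,"dy":-0.581,"dz":-0.008,"az":12.2},{"dx":0.608,"dy":-0.581,"dz":-0.008,"az":12.2},{"dx":0.608,"dy":-0.581,"dz":-0.008,"az":12.2},{"dx":0.608,"dy":-0.581,"dz":-0.008,"az":12.2}]' 40
python3 - <<'E'
from h import *
to([.613,.0565,.148])
im,d=bot.read_camera("wrist"); cv2.imwrite("pics/w1.png",im); W=cloud("wrist",d); np.save("w1.npy",W)
for t in ["door_handle","stop"]:
    for m in bot.masks_of("wrist",t)[:1]: print(t,m["p"],m["box"])
z=W[...,2]; h=W[(z>.158)&(z<.185)&(abs(W[...,1]-.057)<.03)&(abs(W[...,0]-.61)<.08)]
print(h.shape,h.mean(0),h.min(0),h.max(0),np.polyfit(h[:,0],h[:,1],1))
to([.613,.0565,.148])
E
```

```text
t 0.9 pos [ 0.1642 -0.6547  0.2313] F [-0.02 -0.87 -0.07] w 0.999 shift [ 0.6083 -0.5807  0.0833] tool yaw 14.08 tilt 0.0invalid input at $[0]: expected keys dx, dy, dz, ax, ay, az, fingers
<stdin>:7: RuntimeWarning: Mean of empty slice.
  ret = um.true_divide(
Traceback (most recent call last):
ValueError: zero-size array to reduction operation minimum which has no identity
```

View pics/w1.png

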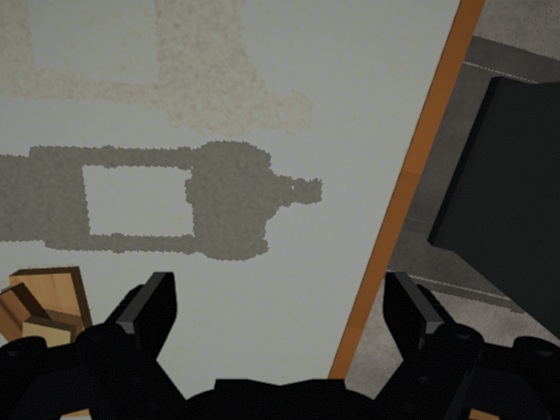

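```bash
python3 - <<'E'
from h import *
W=np.load("w1.npy"); print(W[[290,300,330,150],[60,20,50,100]].round(3))
T=np.load("top.npy").reshape(-1,3); a=np.array([.164,-.655]);b=np.array([.613,.0565]);u=(b-a)/np.linalg.norm(b-a)
q=T[:,:2]-a; s=q@u; l=abs(q[:,0]*u[1]-q[:,1]*u[0]); m=(l<.1)&(s>.15)&(s<.95); k=T[m]; i=k[:,2].argmax(); print(k[i])
E
python3 -m inch '[{"dx":0.043,"dy":-0.041,"dz":-0.008,"ax":0,"ay":0,"az":1,"fingers":1},{"dx":0.086,"dy":-0.082,"dz":-0.008,"ax":0,"ay":0,"az":2,"fingers":1}]' 40
```

```text
[[-0.018 -0.445  0.019]
 [-0.029 -0.414  0.036]
 [-0.047 -0.455  0.05 ]
 [ 0.146 -0.465  0.001]]
[ 0.18158204 -0.48630599  0.67446099]
time: 1.3
tool_pos: [0.2282, -0.5539, 0.2398]
tcp_rot: [3.124, 0.327, 0.001]
wrist_force: [1.2, -0.3, 1.4]
width: 1.002
```

```bash
python3 -c "
from h import *
to([.613,.0565,.24])"
```

```text
t 1.3 pos [ 0.2282 -0.5539  0.2398] F [ 1.16 -0.35  1.36] w 1.002 shift [ 5.029e-01 -5.175e-01 -5.000e-04] tool yaw 11.95 tilt 0.07
```

```bash
python3 -m inch '[{"dx":0.042,"dy":-0.043,"dz":0,"ax":0,"ay":0,"az":1,"fingers":1},{"dx":0.084,"dy":-0.086,"dz":0,"ax":0,"ay":0,"az":2,"fingers":1},{"dx":0.126,"dy":-0.129,"dz":0,"ax":0,"ay":0,"az":3,"fingers":1},{"dx":0.168,"dy":-0.172,"dz":0,"ax":0,"ay":0,"az":4,"fingers":1},{"dx":0.21,"dy":-0.215,"dz":0,"ax":0,"ay":0,"az":5,"fingers":1},{"dx":0.252,"dy":-0.258,"dz":0,"ax":0,"ay":0,"az":6,"fingers":1},{"dx":0.294,"dy":-0.301,"dz":0,"ax":0,"ay":0,"az":7,"fingers":1},{"dx":0.336,"dy":-0.344,"dz":0,"ax":0,"ay":0,"az":8,"fingers":1},{"dx":0.378,"dy":-0.387,"dz":0,"ax":0,"ay":0,"az":9,"fingers":1},{"dx":0.42,"dy":-0.43,"dz":0,"ax":0,"ay":0,"az":10,"fingers":1},{"dx":0.462,"dy":-0.473,"dz":0,"ax":0,"ay":0,"az":10,"fingers":1},{"dx":0.503,"dy":-0.5175,"dz":0,"ax":0,"ay":0,"az":10,"fingers":1},{"dx":0.503,"dy":-0.5175,"dz":0,"ax":0,"ay":0,"az":10,"fingers":1},{"dx":0.503,"dy":-0.5175,"dz":0,"ax":0,"ay":0,"az":10,"fingers":1},{"dx":0.503,"dy":-0.5175,"dz":0,"ax":0,"ay":0,"az":10,"fingers":1},{"dx":0.503,"dy":-0.5175,"dz":0,"ax":0,"ay":0,"az":10,"fingers":1}]'
cat > w.py <<'E'
from h import *
import sys
im,d=bot.read_camera("wrist"); cv2.imwrite(sys.argv[1],im); W=cloud("wrist",d); np.save("w1.npy",W)
z=W[...,2]
def st(n,m):
    h=W[m]; print(n,h.shape,*( [np.nanmedian(h,0).round(4),h.min(0).round(4),h.max(0).round(4),np.polyfit(h[:,0],h[:,1],1).round(3)] if len(h)>9 else []))
st("handle",(z>.158)&(z<.185)&(abs(W[...,1]-.057)<.03)&(abs(W[...,0]-.61)<.08))
st("stop",(z>.155)&(z<.185)&(W[...,1]<-.15))
to([.613,.0565,.148])
E
python3 w.py pics/w2.png
```

```text
time: 3.3
tool_pos: [0.6127, 0.0552, 0.2397]
tcp_rot: [3.14, 0.051, 0.002]
wrist_force: [0.1, 0.1, 0.1]
width: 0.999
handle (2361, 3) [0.6172 0.0572 0.1709] [0.5581 0.0507 0.1584] [0.6639 0.0634 0.1735] [0.034 0.036]
stop (0, 3)
t 3.35 pos [0.6128 0.0553 0.2397] F [-0.73  0.65  0.58] w 0.998 shift [ 0.0002 -0.0013  0.0917] tool yaw 1.85 tilt 0.09
```

View pics/w2.png

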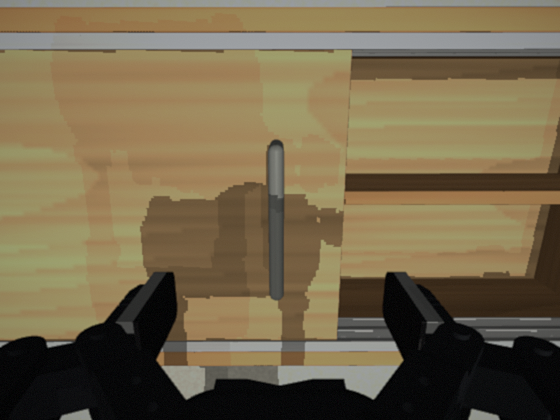

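```bash
python3 -m inch '[{"dx":0,"dy":-0.0015,"dz":0.03,"ax":0,"ay":0,"az":0,"fingers":1},{"dx":0,"dy":-0.0015,"dz":0.06,"ax":0,"ay":0,"az":0,"fingers":1},{"dx":0,"dy":-0.0015,"dz":0.08,"ax":0,"ay":0,"az":0,"fingers":1},{"dx":0,"dy":-0.0015,"dz":0.091,"ax":0,"ay":0,"az":0,"fingers":1},{"dx":0,"dy":-0.0015,"dz":0.091,"ax":0,"ay":0,"az":0,"fingers":1},{"dx":0,"dy":-0.0015,"dz":0.091,"ax":0,"ay":0,"az":0,"fingers":0},{"dx":0,"dy":-0.0015,"dz":0.091,"ax":0,"ay":0,"az":0,"fingers":-1},{"dx":0,"dy":-0.0015,"dz":0.091,"ax":0,"ay":0,"az":0,"fingers":-1},{"dx":0,"dy":-0.0015,"dz":0.091,"ax":0,"ay":0,"az":0,"fingers":-1},{"dx":0,"dy":-0.0015,"dz":0.091,"ax":0,"ay":0,"az":0,"fingers":-1},{"dx":0,"dy":-0.0015,"dz":0.091,"ax":0,"ay":0,"az":0,"fingers":-1},{"dx":0,"dy":-0.0015,"dz":0.091,"ax":0,"ay":0,"az":0,"fingers":-1}]' 30
```

```text
time: 4.85
tool_pos: [0.613, 0.0568, 0.1491]
tcp_rot: [3.14, 0.051, 0.002]
wrist_force: [0.1, 0.9, 3.1]
width: 0.101
```

```bash
python3 -m inch '[{"dx":0,"dy":0.005,"dz":0,"ax":0,"ay":0,"az":0,"fingers":-1},{"dx":0,"dy":0.01,"dz":0,"ax":0,"ay":0,"az":0,"fingers":-1},{"dx":0,"dy":0.015,"dz":0,"ax":0,"ay":0,"az":0,"fingers":-1},{"dx":0,"dy":0.02,"dz":0,"ax":0,"ay":0,"az":0,"fingers":-1},{"dx":0,"dy":0.025,"dz":0,"ax":0,"ay":0,"az":0,"fingers":-1},{"dx":0,"dy":0.03,"dz":0,"ax":0,"ay":0,"az":0,"fingers":-1}]'
python3 -m inch '[{"dx":0,"dy":0.004,"dz":0,"ax":0,"ay":0,"az":0,"fingers":-1},{"dx":0,"dy":0.008,"dz":0,"ax":0,"ay":0,"az":0,"fingers":-1},{"dx":0,"dy":0.012,"dz":0,"ax":0,"ay":0,"az":0,"fingers":-1},{"dx":0,"dy":0.016,"dz":0,"ax":0,"ay":0,"az":0,"fingers":-1}]'
```

```text
time: 5.6
tool_pos: [0.614, 0.0264, 0.1492]
tcp_rot: [3.14, 0.051, 0.003]
wrist_force: [0.1, 2.3, 2.0]
width: 0.101
time: 6.1
tool_pos: [0.6146, 0.0102, 0.1492]
tcp_rot: [3.14, 0.051, 0.003]
wrist_force: [0.4, 2.4, 1.9]
width: 0.107
```

```bash
cat > g.py <<'E'
from workcell import bot
s=bot.read_state(); f=s["wrist_force"]; print(round(s["time"],2),s["tool_pos"].round(4),f.round(2)); exit(int(f[1]>4.6))
E
python3 -m inch '[{"dx":0,"dy":0.002,"dz":0,"ax":0,"ay":0,"az":0,"fingers":-1},{"dx":0,"dy":0.004,"dz":0,"ax":0,"ay":0,"az":0,"fingers":-1},{"dx":0,"dy":0.006,"dz":0,"ax":0,"ay":0,"az":0,"fingers":-1},{"dx":0,"dy":0.008,"dz":0,"ax":0,"ay":0,"az":0,"fingers":-1}]' >/dev/null; python3 g.py &&
python3 -m inch '[{"dx":0,"dy":0.002,"dz":0,"ax":0,"ay":0,"az":0,"fingers":-1},{"dx":0,"dy":0.004,"dz":0,"ax":0,"ay":0,"az":0,"fingers":-1}]' >/dev/null && python3 g.py &&
python3 -m inch '[{"dx":0,"dy":0.002,"dz":0,"ax":0,"ay":0,"az":0,"fingers":-1},{"dx":0,"dy":0.004,"dz":0,"ax":0,"ay":0,"az":0,"fingers":-1}]' >/dev/null && python3 g.py &&
python3 -m inch '[{"dx":0,"dy":0.002,"dz":0,"ax":0,"ay":0,"az":0,"fingers":-1},{"dx":0,"dy":0.004,"dz":0,"ax":0,"ay":0,"az":0,"fingers":-1}]' >/dev/null && python3 g.py &&
python3 -m inch '[{"dx":0,"dy":0.002,"dz":0,"ax":0,"ay":0,"az":0,"fingers":-1},{"dx":0,"dy":0.004,"dz":0,"ax":0,"ay":0,"az":0,"fingers":-1}]' >/dev/null && python3 g.py &&
python3 -m inch '[{"dx":0,"dy":0.002,"dz":0,"ax":0,"ay":0,"az":0,"fingers":-1},{"dx":0,"dy":0.004,"dz":0,"ax":0,"ay":0,"az":0,"fingers":-1}]' >/dev/null && python3 g.py
```

```text
6.6 [0.6148 0.0021 0.1492] [0.5  2.45 1.01]
6.85 [ 0.615  -0.002   0.1492] [-1.06  2.3   1.45]
7.1 [ 0.6151 -0.0061  0.1492] [0.13 2.14 2.36]
7.35 [ 0.6153 -0.0103  0.1492] [-0.19  3.1   1.66]
7.6 [ 0.6154 -0.0144  0.1492] [0.49 2.44 2.11]
7.85 [ 0.6155 -0.0186  0.1492] [-0.48  2.22  1.37]
```

```bash
python3 -m inch '[{"dx":0,"dy":0.002,"dz":0,"ax":0,"ay":0,"az":0,"fingers":-1},{"dx":0,"dy":0.004,"dz":0,"ax":0,"ay":0,"az":0,"fingers":-1}]' >/dev/null; python3 g.py &&
python3 -m inch '[{"dx":0,"dy":0.002,"dz":0,"ax":0,"ay":0,"az":0,"fingers":-1},{"dx":0,"dy":0.004,"dz":0,"ax":0,"ay":0,"az":0,"fingers":-1}]' >/dev/null && python3 g.py &&
python3 -m inch '[{"dx":0,"dy":0.002,"dz":0,"ax":0,"ay":0,"az":0,"fingers":-1},{"dx":0,"dy":0.004,"dz":0,"ax":0,"ay":0,"az":0,"fingers":-1}]' >/dev/null && python3 g.py &&
python3 -m inch '[{"dx":0,"dy":0.002,"dz":0,"ax":0,"ay":0,"az":0,"fingers":-1},{"dx":0,"dy":0.004,"dz":0,"ax":0,"ay":0,"az":0,"fingers":-1}]' >/dev/null && python3 g.py &&
python3 -m inch '[{"dx":0,"dy":0.002,"dz":0,"ax":0,"ay":0,"az":0,"fingers":-1},{"dx":0,"dy":0.004,"dz":0,"ax":0,"ay":0,"az":0,"fingers":-1}]' >/dev/null && python3 g.py &&
python3 -m inch '[{"dx":0,"dy":0.002,"dz":0,"ax":0,"ay":0,"az":0,"fingers":-1},{"dx":0,"dy":0.004,"dz":0,"ax":0,"ay":0,"az":0,"fingers":-1}]' >/dev/null && python3 g.py &&
python3 -m inch '[{"dx":0,"dy":0.002,"dz":0,"ax":0,"ay":0,"az":0,"fingers":-1},{"dx":0,"dy":0.004,"dz":0,"ax":0,"ay":0,"az":0,"fingers":-1}]' >/dev/null && python3 g.py &&
python3 -m inch '[{"dx":0,"dy":0.002,"dz":0,"ax":0,"ay":0,"az":0,"fingers":-1},{"dx":0,"dy":0.004,"dz":0,"ax":0,"ay":0,"az":0,"fingers":-1}]' >/dev/null && python3 g.py
```

```text
8.1 [ 0.6157 -0.0227  0.1492] [0.9  3.09 1.57]
8.35 [ 0.6158 -0.0268  0.1492] [0.23 2.94 1.29]
8.6 [ 0.616  -0.031   0.1492] [-0.23  2.5   2.04]
8.85 [ 0.6161 -0.0351  0.1492] [0.81 2.09 2.35]
9.1 [ 0.6162 -0.0393  0.1492] [-0.88  2.41  1.97]
9.35 [ 0.6164 -0.0434  0.1492] [0.2  2.7  0.93]
9.6 [ 0.6165 -0.0475  0.1492] [1.67 3.31 1.3 ]
9.85 [ 0.6166 -0.0517  0.1492] [-0.03  2.32  2.09]
```

```bash
python3 -m inch '[{"dx":0,"dy":0.002,"dz":0,"ax":0,"ay":0,"az":0,"fingers":-1},{"dx":0,"dy":0.004,"dz":0,"ax":0,"ay":0,"az":0,"fingers":-1}]' >/dev/null; python3 g.py &&
python3 -m inch '[{"dx":0,"dy":0.002,"dz":0,"ax":0,"ay":0,"az":0,"fingers":-1},{"dx":0,"dy":0.004,"dz":0,"ax":0,"ay":0,"az":0,"fingers":-1}]' >/dev/null && python3 g.py &&
python3 -m inch '[{"dx":0,"dy":0.002,"dz":0,"ax":0,"ay":0,"az":0,"fingers":-1},{"dx":0,"dy":0.004,"dz":0,"ax":0,"ay":0,"az":0,"fingers":-1}]' >/dev/null && python3 g.py &&
python3 -m inch '[{"dx":0,"dy":0.002,"dz":0,"ax":0,"ay":0,"az":0,"fingers":-1},{"dx":0,"dy":0.004,"dz":0,"ax":0,"ay":0,"az":0,"fingers":-1}]' >/dev/null && python3 g.py &&
python3 -m inch '[{"dx":0,"dy":0.002,"dz":0,"ax":0,"ay":0,"az":0,"fingers":-1},{"dx":0,"dy":0.004,"dz":0,"ax":0,"ay":0,"az":0,"fingers":-1}]' >/dev/null && python3 g.py &&
python3 -m inch '[{"dx":0,"dy":0.002,"dz":0,"ax":0,"ay":0,"az":0,"fingers":-1},{"dx":0,"dy":0.004,"dz":0,"ax":0,"ay":0,"az":0,"fingers":-1}]' >/dev/null && python3 g.py &&
python3 -m inch '[{"dx":0,"dy":0.002,"dz":0,"ax":0,"ay":0,"az":0,"fingers":-1},{"dx":0,"dy":0.004,"dz":0,"ax":0,"ay":0,"az":0,"fingers":-1}]' >/dev/null && python3 g.py &&
python3 -m inch '[{"dx":0,"dy":0.002,"dz":0,"ax":0,"ay":0,"az":0,"fingers":-1},{"dx":0,"dy":0.004,"dz":0,"ax":0,"ay":0,"az":0,"fingers":-1}]' >/dev/null && python3 g.py
```

```text
10.1 [ 0.6168 -0.0558  0.1491] [0.06 2.5  1.29]
10.35 [ 0.6169 -0.0599  0.1492] [0.11 3.01 1.72]
10.6 [ 0.617  -0.0637  0.1492] [0.03 5.29 1.12]
```

```bash
python3 -m inch '[{"dx":0,"dy":0.0015,"dz":0,"ax":0,"ay":0,"az":0,"fingers":-1},{"dx":0,"dy":0.003,"dz":0,"ax":0,"ay":0,"az":0,"fingers":-1},{"dx":0,"dy":0.003,"dz":0,"ax":0,"ay":0,"az":0,"fingers":-1}]' >/dev/null; python3 g.py
```

```text
10.97 [ 0.6171 -0.0663  0.1492] [0.8  5.45 2.29]
```

```bash
python3 -m inch '[{"dx":0,"dy":0.002,"dz":0,"ax":0,"ay":0,"az":0,"fingers":-1}]' >/dev/null; python3 g.py
python3 -m inch '[{"dx":0,"dy":0.0005,"dz":0,"ax":0,"ay":0,"az":0,"fingers":-1}]' >/dev/null; python3 g.py
```

```text
11.1 [ 0.6171 -0.0671  0.1492] [-0.07  7.08  2.72]
11.22 [ 0.6171 -0.0674  0.1492] [0.14 4.31 0.94]
```

```bash
python3 -m inch '[{"dx":0,"dy":0.0012,"dz":0,"ax":0,"ay":0,"az":0,"fingers":-1},{"dx":0,"dy":0.0025,"dz":0,"ax":0,"ay":0,"az":0,"fingers":-1}]' >/dev/null; python3 g.py
python3 -m inch '[{"dx":0,"dy":0.0,"dz":0,"ax":0,"ay":0,"az":0,"fingers":-1},{"dx":0,"dy":0,"dz":0,"ax":0,"ay":0,"az":0,"fingers":-1}]' >/dev/null; python3 g.py
```

```text
11.47 [ 0.6171 -0.0684  0.1491] [-0.12  8.95  1.7 ]
11.72 [ 0.6171 -0.0686  0.1492] [0.41 3.24 1.62]
```

```bash
python3 -m inch '[{"dx":0,"dy":-0.004,"dz":0,"ax":0,"ay":0,"az":0,"fingers":-1},{"dx":0,"dy":-0.008,"dz":0,"ax":0,"ay":0,"az":0,"fingers":-1},{"dx":0,"dy":-0.012,"dz":0,"ax":0,"ay":0,"az":0,"fingers":-1},{"dx":0,"dy":-0.016,"dz":0,"ax":0,"ay":0,"az":0,"fingers":-1},{"dx":0,"dy":-0.02,"dz":0,"ax":0,"ay":0,"az":0,"fingers":-1},{"dx":0,"dy":-0.021,"dz":0,"ax":0,"ay":0,"az":0,"fingers":-1},{"dx":0,"dy":-0.021,"dz":0,"ax":0,"ay":0,"az":0,"fingers":-1},{"dx":0,"dy":-0.021,"dz":0,"ax":0,"ay":0,"az":0,"fingers":-1}]' >/dev/null; python3 g.py
python3 -m inch '[{"dx":0,"dy":0,"dz":0,"ax":0,"ay":0,"az":0,"fingers":0.3},{"dx":0,"dy":0,"dz":0,"ax":0,"ay":0,"az":0,"fingers":0.5},{"dx":0,"dy":0,"dz":0,"ax":0,"ay":0,"az":0,"fingers":0.5},{"dx":0,"dy":0,"dz":-0.03,"ax":0,"ay":0,"az":0,"fingers":0.5},{"dx":0,"dy":0,"dz":-0.07,"ax":0,"ay":0,"az":0,"fingers":0.5},{"dx":0,"dy":0,"dz":-0.1,"ax":0,"ay":0,"az":0,"fingers":0.5},{"dx":0,"dy":0,"dz":-0.1,"ax":0,"ay":0,"az":0,"fingers":0.5},{"dx":0,"dy":0,"dz":-0.1,"ax":0,"ay":0,"az":0,"fingers":0.5}]'
sed -i 's/abs(W\[...,1\]-.057)<.03/abs(W[...,1]+.048)<.03/' h.py w.py; python3 w.py pics/w3.png
```

```text
12.72 [ 0.6165 -0.0471  0.1492] [ 2.48 -0.12  0.07]
time: 13.72
tool_pos: [0.6157, -0.0476, 0.2482]
tcp_rot: [-3.135, -0.05, 0.0]
wrist_force: [-0.9, -0.6, -0.9]
width: 0.749
handle (2230, 3) [ 0.6204 -0.0475  0.1701] [ 0.5615 -0.0538  0.1581] [ 0.6667 -0.0413  0.1729] [ 0.032 -0.067]
stop (0, 3)
t 13.78 pos [ 0.6153 -0.0476  0.2474] F [-1.28 -0.3  -0.41] w 0.749 shift [ 0.0011 -0.1035  0.1001] tool yaw 1.83 tilt 0.37
```

View pics/w3.png

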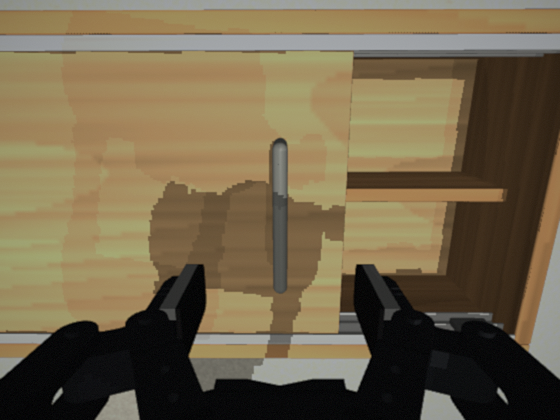

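```bash
python3 -c "
from h import *
to([.44,-.265,.25])"
```

```text
t 13.78 pos [ 0.6153 -0.0476  0.2474] F [-1.28 -0.3  -0.41] w 0.749 shift [-0.1822  0.2117 -0.0037] tool yaw 1.83 tilt 0.37
```

```bash
python3 -m inch '[{"dx":-0.036,"dy":0.042,"dz":-0.004,"ax":0,"ay":0,"az":0,"fingers":0},{"dx":-0.073,"dy":0.085,"dz":-0.004,"ax":0,"ay":0,"az":0,"fingers":-1},{"dx":-0.109,"dy":0.127,"dz":-0.004,"ax":0,"ay":0,"az":0,"fingers":-1},{"dx":-0.146,"dy":0.169,"dz":-0.004,"ax":0,"ay":0,"az":0,"fingers":-1},{"dx":-0.182,"dy":0.212,"dz":-0.004,"ax":0,"ay":0,"az":0,"fingers":-1},{"dx":-0.182,"dy":0.212,"dz":-0.004,"ax":0,"ay":0,"az":0,"fingers":-1},{"dx":-0.182,"dy":0.212,"dz":-0.004,"ax":0,"ay":0,"az":0,"fingers":-1},{"dx":-0.182,"dy":0.212,"dz":-0.004,"ax":0,"ay":0,"az":0,"fingers":-1}]'
python3 w.py pics/w4.png; python3 -c "
from h import *
to([.499,-.268,.15])"
```

```text
time: 14.78
tool_pos: [0.4407, -0.2642, 0.2496]
tcp_rot: [-3.134, -0.052, 0.004]
wrist_force: [0.6, -0.1, 0.1]
width: 0.002
handle (0, 3)
stop (1160, 3) [ 0.4979 -0.2162  0.1737] [ 0.4909 -0.2303  0.1552] [ 0.5043 -0.1999  0.1759] [-0.162 -0.135]
t 14.82 pos [ 0.4408 -0.2642  0.2498] F [1.   0.38 0.45] w 0.004 shift [ 0.1831 -0.314   0.1037] tool yaw 1.94 tilt 0.43
t 14.82 pos [ 0.4408 -0.2642  0.2498] F [1.   0.38 0.45] w 0.004 shift [0.0582 0.0065 0.0996] tool yaw 1.94 tilt 0.43
```

View pics/w4.png

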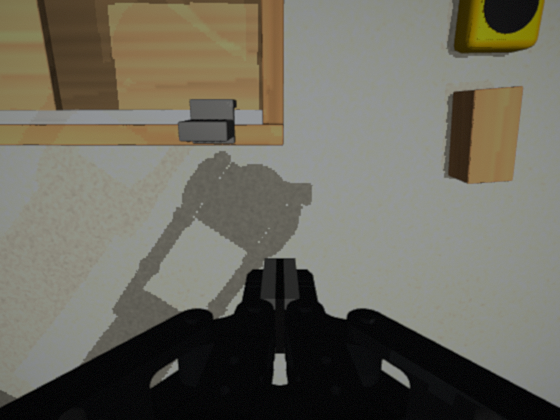

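```bash
python3 -m inch '[{"dx":0.03,"dy":0.005,"dz":0,"ax":0,"ay":0,"az":0,"fingers":-1},{"dx":0.057,"dy":0.0065,"dz":0,"ax":0,"ay":0,"az":0,"fingers":-1},{"dx":0.057,"dy":0.0065,"dz":0.03,"ax":0,"ay":0,"az":0,"fingers":-1},{"dx":0.057,"dy":0.0065,"dz":0.06,"ax":0,"ay":0,"az":0,"fingers":-1},{"dx":0.057,"dy":0.0065,"dz":0.085,"ax":0,"ay":0,"az":0,"fingers":-1},{"dx":0.057,"dy":0.0065,"dz":0.099,"ax":0,"ay":0,"az":0,"fingers":-1},{"dx":0.057,"dy":0.0065,"dz":0.099,"ax":0,"ay":0,"az":0,"fingers":-1},{"dx":0.057,"dy":0.0065,"dz":0.099,"ax":0,"ay":0,"az":0,"fingers":-1}]'
python3 -m inch '[{"dx":0,"dy":-0.004,"dz":0,"ax":0,"ay":0,"az":0,"fingers":-1},{"dx":0,"dy":-0.008,"dz":0,"ax":0,"ay":0,"az":0,"fingers":-1},{"dx":0,"dy":-0.012,"dz":0,"ax":0,"ay":0,"az":0,"fingers":-1}]'
python3 -m inch '[{"dx":0,"dy":-0.004,"dz":0,"ax":0,"ay":0,"az":0,"fingers":-1},{"dx":0,"dy":-0.008,"dz":0,"ax":0,"ay":0,"az":0,"fingers":-1}]'
python3 -m inch '[{"dx":0,"dy":-0.004,"dz":0,"ax":0,"ay":0,"az":0,"fingers":-1},{"dx":0,"dy":-0.008,"dz":0,"ax":0,"ay":0,"az":0,"fingers":-1}]'
python3 -m inch '[{"dx":0,"dy":-0.004,"dz":0,"ax":0,"ay":0,"az":0,"fingers":-1},{"dx":0,"dy":-0.008,"dz":0,"ax":0,"ay":0,"az":0,"fingers":-1}]'
```

```text
time: 15.82
tool_pos: [0.4987, -0.2683, 0.1518]
tcp_rot: [-3.135, -0.054, 0.001]
wrist_force: [-0.3, -0.3, 0.0]
width: 0.003
time: 16.2
tool_pos: [0.4985, -0.2561, 0.1524]
tcp_rot: [-3.135, -0.054, -0.0]
wrist_force: [-0.3, -0.1, -0.0]
width: 0.001
time: 16.45
tool_pos: [0.4982, -0.2478, 0.1525]
tcp_rot: [-3.135, -0.054, -0.001]
wrist_force: [0.3, 0.6, 0.2]
width: -0.001
time: 16.7
tool_pos: [0.4979, -0.24, 0.1525]
tcp_rot: [-3.136, -0.054, -0.0]
wrist_force: [-0.1, -1.9, -0.8]
width: -0.002
time: 16.95
tool_pos: [0.4976, -0.2319, 0.1525]
tcp_rot: [-3.137, -0.054, -0.001]
wrist_force: [0.3, -2.3, -0.4]
width: 0.0
```

```bash
python3 -m inch '[{"dx":0,"dy":-0.005,"dz":0,"ax":0,"ay":0,"az":0,"fingers":-1},{"dx":0,"dy":-0.01,"dz":0,"ax":0,"ay":0,"az":0,"fingers":-1},{"dx":0,"dy":-0.015,"dz":0,"ax":0,"ay":0,"az":0,"fingers":-1},{"dx":0,"dy":-0.02,"dz":0,"ax":0,"ay":0,"az":0,"fingers":-1},{"dx":0,"dy":-0.025,"dz":0,"ax":0,"ay":0,"az":0,"fingers":-1},{"dx":0,"dy":-0.03,"dz":0,"ax":0,"ay":0,"az":0,"fingers":-1},{"dx":0,"dy":-0.035,"dz":0,"ax":0,"ay":0,"az":0,"fingers":-1},{"dx":0,"dy":-0.04,"dz":0,"ax":0,"ay":0,"az":0,"fingers":-1},{"dx":0,"dy":-0.045,"dz":0,"ax":0,"ay":0,"az":0,"fingers":-1},{"dx":0,"dy":-0.05,"dz":0,"ax":0,"ay":0,"az":0,"fingers":-1},{"dx":0,"dy":-0.055,"dz":0,"ax":0,"ay":0,"az":0,"fingers":-1},{"dx":0,"dy":-0.06,"dz":0,"ax":0,"ay":0,"az":0,"fingers":-1},{"dx":0,"dy":-0.065,"dz":0,"ax":0,"ay":0,"az":0,"fingers":-1},{"dx":0,"dy":-0.07,"dz":0,"ax":0,"ay":0,"az":0,"fingers":-1},{"dx":0,"dy":-0.073,"dz":0,"ax":0,"ay":0,"az":0,"fingers":-1}]'
python3 - <<'E'
from h import *
for n in ["top"]:
    im,d=bot.read_camera(n); W=cloud(n,d); cv2.imwrite("pics/top5.png",cv2.resize(im[150:275,200:430],None,fx=3,fy=3,interpolation=cv2.INTER_CUBIC))
    for t in ["stop","door_edge"]:
        for m in bot.masks_of(n,t)[:1]:
            V=W[m["region"]]; print(t,m["p"],np.nanmedian(V,0).round(4),np.nanmin(V,0).round(4),np.nanmax(V,0).round(4))
E
```

```text
time: 18.82
tool_pos: [0.4951, -0.1587, 0.1529]
tcp_rot: [-3.137, -0.054, -0.001]
wrist_force: [0.7, -1.9, -1.6]
width: -0.004
stop 0.64 [0.5914 0.497  0.1894] [ 0.5614  0.4342 -0.01  ] [0.6727 0.6797 0.2126]
door_edge 0.85 [0.6094 0.0565 0.1313] [ 0.4962 -0.1053  0.0036] [0.7379 0.2141 0.18  ]
```

```bash
cat > g2.py <<'E'
from workcell import bot
s=bot.read_state(); f=s["wrist_force"]; print(round(s["time"],2),s["tool_pos"].round(4),f.round(2)); exit(int(f[1]<-3.6))
E
python3 -m inch '[{"dx":0,"dy":-0.002,"dz":0,"ax":0,"ay":0,"az":0,"fingers":-1},{"dx":0,"dy":-0.004,"dz":0,"ax":0,"ay":0,"az":0,"fingers":-1}]' >/dev/null; python3 g2.py &&
python3 -m inch '[{"dx":0,"dy":-0.002,"dz":0,"ax":0,"ay":0,"az":0,"fingers":-1}]' >/dev/null && python3 g2.py &&
python3 -m inch '[{"dx":0,"dy":-0.002,"dz":0,"ax":0,"ay":0,"az":0,"fingers":-1}]' >/dev/null && python3 g2.py &&
python3 -m inch '[{"dx":0,"dy":-0.002,"dz":0,"ax":0,"ay":0,"az":0,"fingers":-1}]' >/dev/null && python3 g2.py &&
python3 -m inch '[{"dx":0,"dy":-0.002,"dz":0,"ax":0,"ay":0,"az":0,"fingers":-1}]' >/dev/null && python3 g2.py &&
python3 -m inch '[{"dx":0,"dy":-0.002,"dz":0,"ax":0,"ay":0,"az":0,"fingers":-1}]' >/dev/null && python3 g2.py &&
python3 -m inch '[{"dx":0,"dy":-0.002,"dz":0,"ax":0,"ay":0,"az":0,"fingers":-1}]' >/dev/null && python3 g2.py
```

```text
19.23 [ 0.4949 -0.1546  0.153 ] [-0.07 -1.83 -1.25]
19.35 [ 0.4949 -0.1526  0.153 ] [ 0.27 -1.57 -0.45]
19.48 [ 0.4948 -0.1506  0.153 ] [-0.23 -1.58 -1.4 ]
19.6 [ 0.4947 -0.1485  0.153 ] [ 0.65 -2.67 -0.53]
19.73 [ 0.4946 -0.1463  0.153 ] [-0.42 -2.16 -1.2 ]
19.85 [ 0.4946 -0.1444  0.1531] [-0.41 -4.08 -1.2 ]
```

```bash
python3 -m inch '[{"dx":0,"dy":-0.001,"dz":0,"ax":0,"ay":0,"az":0,"fingers":-1}]' >/dev/null; python3 g2.py
python3 -m inch '[{"dx":0,"dy":-0.001,"dz":0,"ax":0,"ay":0,"az":0,"fingers":-1}]' >/dev/null; python3 g2.py
```

```text
19.98 [ 0.4945 -0.1438  0.1531] [-0.27 -4.35 -2.03]
20.1 [ 0.4945 -0.1432  0.1531] [ 0.36 -4.01 -0.81]
```

Steady at about 4.2 N, which is the stop's drag plus the door's, so they are in contact. I'll hold briefly, back off, lift and look.

```bash
python3 -m inch '[{"dx":0,"dy":0,"dz":0,"ax":0,"ay":0,"az":0,"fingers":-1},{"dx":0,"dy":0,"dz":0,"ax":0,"ay":0,"az":0,"fingers":-1},{"dx":0,"dy":0.005,"dz":0,"ax":0,"ay":0,"az":0,"fingers":-1},{"dx":0,"dy":0.015,"dz":0,"ax":0,"ay":0,"az":0,"fingers":-1},{"dx":0,"dy":0.02,"dz":-0.03,"ax":0,"ay":0,"az":0,"fingers":-1},{"dx":-0.03,"dy":0.02,"dz":-0.08,"ax":0,"ay":0,"az":0,"fingers":-1},{"dx":-0.06,"dy":0,"dz":-0.1,"ax":0,"ay":0,"az":0,"fingers":-1},{"dx":-0.07,"dy":-0.02,"dz":-0.1,"ax":0,"ay":0,"az":0,"fingers":-1},{"dx":-0.07,"dy":-0.03,"dz":-0.1,"ax":0,"ay":0,"az":0,"fingers":-1},{"dx":-0.07,"dy":-0.03,"dz":-0.1,"ax":0,"ay":0,"az":0,"fingers":-1},{"dx":-0.07,"dy":-0.03,"dz":-0.1,"ax":0,"ay":0,"az":0,"fingers":-1}]'
python3 w.py pics/w6.png
python3 - <<'E'
from h import *
W=np.load("w1.npy"); z=W[...,2]
a=np.radians(1.95); L=lambda P:np.stack([(P[:,0]-.6116)*np.cos(a)+(P[:,1]-.049)*np.sin(a),-(P[:,0]-.6116)*np.sin(a)+(P[:,1]-.049)*np.cos(a),P[:,2]],1)
P=L(W.reshape(-1,3))
s=P[(P[:,2]>.16)&(P[:,2]<.18)&(P[:,0]<-.09)&(P[:,0]>-.13)]; print("stop",s.min(0),s.max(0))
h=P[(P[:,2]>.16)&(P[:,2]<.18)&(abs(P[:,0])<.06)]; print("handle",h.shape,h.min(0) if len(h) else 0,h.max(0) if len(h) else 0)
d=P[(abs(P[:,2]-.131)<.004)&(P[:,0]>-.10)&(P[:,0]<-.03)]; print("door edge y",np.percentile(d[:,1],[0.2,1,5]))
E
```

```text
time: 21.48
tool_pos: [0.4237, -0.1157, 0.252]
tcp_rot: [-3.139, -0.056, 0.002]
wrist_force: [-0.0, -0.1, -0.6]
width: -0.002
handle (0, 3)
stop (0, 3)
t 21.52 pos [ 0.4237 -0.1159  0.2522] F [-0.66 -1.33 -0.32] w 0.001 shift [ 0.1954 -0.1654  0.1044] tool yaw 2.02 tilt 0.16
stop [-0.12964502 -0.17513603  0.16092091] [-0.11678116 -0.14538278  0.17601395]
handle (0, 3) 0 0
door edge y [-0.30685058 -0.29535702 -0.14205556]
```

View pics/w6.png

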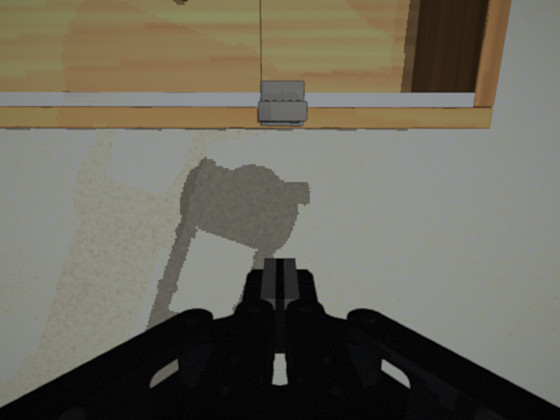

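```bash
python3 -c "
from workcell import bot
print(bot.finish_job())"
```

```text
the job is handed in; nothing more can be done
None
```

The door is backed off and runs free. The stop is against its leading edge and the gripper has let go of both. I handed the job in at about 21.5 s of the 58 s limit; no verdict is reported.

- **Finding the tight spot:** I gripped the handle and slid the door at about 2.4 N. The push began to rise at a handle position of about y = -0.063 m. I stopped at about 9 N, a rise of about 6.5 N, well short of forcing it.
- **Backing off:** I drew the door back 21 mm and released it. Its edge was then about 15.5 mm short of where it begins to rub.
- **Setting the stop:** I pushed the stop along with shut fingers at about 2 N. The force stepped up to a steady 4.0 to 4.4 N, which is the stop's drag plus the door's. This moved the door back by only about 1 to 2 mm.
- **Last checks:** In the wrist picture the stop's edge lines up with the door's edge. Its measured face, -0.145 m along the cabinet, matches where the door edge should be, -0.145 to -0.147 m. That leaves the edge about 17 mm short of the rub point.
- **Checks that failed:** The direct depth reading of the door edge in that last view gave no usable value, because the bands overlapped other surfaces. One detector call on the top camera also mistook the drill for the stop. I used neither. The bystanders were not measured again at the end, but the arm went nowhere near them at their height.

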